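# Seat the lid of the nut mill

## Task

The lid of the copper-bodied nut mill is sitting up on its lugs. Turn it on the bowl, without lifting it off, until it drops fully home, then let go. Leave the lid of the white spice mill as it is: that mill is still waiting to be filled.

Things in the scene. Friction and masses are not known exactly. Their poses are not given: they have to be found in the camera images.
- nut_lid: Task's lid (0.18 kg, loose): steel plate 106 mm across, 6 thick, with an upright black finger bar 70 long, 14 wide, its top 40 mm above the plate's underside. Origin: centre of that underside; z up; x along the bar to the plate's red line. Starts with its three 10 mm deep lugs standing on the bowl's rim, origin 160 mm above the table (home: 150), turned 32 to 60 deg counter-clockwise from home.
- nut_mill: Copper-coloured mill, fixed: base 124 mm across, steel bowl 98 mm across on top, rim 150 mm up. It may stand left or right of its white twin. Origin: centre of the underside; z up along the bowl's axis; x points to the black index block outside the bowl (reaches 73 mm from the axis, top just below the rim, red line on it). The lid is home with its red line at this block, x axes alike.
- nut_seat (a point): Centre of the nut mill's rim, 150 mm up, axes as the mill; the lid's origin comes here when home. A spigot under the lid keeps it within 4 mm of centre. It turns with slight friction; within about 10 deg of home all lugs are over their slots and it drops 10 mm, by its weight when let go or under a light push while held. It fits one way only, and once down it turns no more than 10 deg either way.
- spice_mark (a point): The red line on the lid of the other mill, the white one: a point 50 mm from that lid's centre, at the level of its plate's underside, x pointing outward along its bar. That lid and mill have the same shape and sizes as the nut mill's, and that lid also sits up on its lugs. To be left alone.
Not all that is in view belongs to the job. Leave any pink look-alike of the nut_lid alone. Leave any blue look-alike of the nut_mill alone.

How it is judged (in metres and radians):
At the end, for the whole second after the job is handed in: The nut mill's lid lies home on its bowl: plate flush on the rim within 3 mm, level within about 3 degrees, red lines in line within 16 degrees, centred within 10 mm, at rest and let go. The spice mill's lid still sits up on its lugs, its red line within 8 mm of where it was (z of nut_lid in the frame of nut_mill between 0.146 and 0.153 m and horizontal distance between nut_lid and nut_mill below 0.01 m and angle between the x axis of nut_lid and the x axis of nut_mill, either way round below 0.28 rad and angle between nut_lid's own z axis and vertical below 0.06 rad and linear speed of nut_lid below 0.02 m/s and distance of spice_mark from where it was at the start of the episode below 0.008 m); the robot touches nothing.
It fails at once if the nut mill's lid is lifted off the bowl (more than 20 mm above where it sat) (z of nut_lid in the frame of nut_mill above 0.18 m).
It fails at once if the spice mill's lid is moved, turned or dropped into its seat (its red line moves by more than 8 mm) (distance of spice_mark from where it was at the start of the episode above 0.008 m).
It also fails if it takes over 32 s, if anything falls off the work surface, if the arm or the gripper's body presses on something with over 40 N, if the wrist force passes 120 N, or if a joint passes its speed limit or range.

## Robot

A 6-joint arm with a two-finger parallel gripper is mounted at the origin on the work surface. World frame = base frame: x ahead of the robot, y to its left, z up, the work surface at z = 0. Lengths are in mm, angles in rad, forces in N, time in s.
With the tool pointing down it reaches from about 275 to 1000 mm from the base axis. Payload 8.4 kg.
Tool frame: the origin (TCP) lies midway between the tips of the shut fingers; the grasp point (between the pads) lies 19 mm behind it; z points along the fingers, x is the direction in which the jaws open and shut, and the axes are right-handed (so a half turn about z gives the same grasp; the last joint's range is limited). The gripper opens to 85 mm and grips with 20 to 120 N. Pads are 22 mm wide; open, the fingers measure 114 mm over their backs; the gripper's body (76 mm by 85 mm) begins 54 mm behind the grasp point. The pads swing forward as they close: fully open they stand 13 mm farther back than shut.
Start: joints at [-1.292, 0.353, 1.633, -0, 1.155, -0.002], TCP at [173.201, -600.524, 231.281] pointing down, gripper open.
Joint ranges: [-2.63, 2.63], [-0.92, 2.1], [0.06, 2.66], [-1.3, 4.44], [0, 2.69], [-3.02, 3.02]. Speed limits (rad/s): [2.22, 2.22, 2.79, 3.14, 3.14, 3.14].

## Interface

Orientations are given as [roll, pitch, yaw] about the fixed x, y, z axes, in that order (R = Rz(yaw) Ry(pitch) Rx(roll)).
In Python, from rig import sense, grab_frame, camera_model, job gives the robot as it stands.
- The arm moves only by the tool arm_command, never from a script. Its argument "plan" is a list of rows, each an object with "translation": the shift along the tool's x, y, z in cm, a list of three; "twist": the turn about the tool's z in rad; "gripper": the opening, from 0 (shut) to 1 (fully open). A call has exactly 5 rows; each row is the pose to reach, as a shift and turn from the pose measured when the call began, along the tool's axes at that moment; what a row does not reach only later rows make up. A row lasts 1/12 s, in which the tool goes at most 41.7 mm and 7.16 degrees, less where a joint would pass 70% of its speed; a pose out of reach is approached as far as the arm can. A call with a gripper value outside its range is refused whole. The fingers move at their own pace and stop on an object; "squeeze" is the grip in N (left out, the last holds). Time passes only in rows, so rows that repeat a pose let the fingers close, or fill a call up. It gives the time, the measured TCP pose, the force and the opening at its end, in the units of the state.
- sense(): the state, without advancing time (a new reading comes with each control period).
- grab_frame(name): name is "side" or "top" or "wrist"; returns the picture (420x560x3 uint8, blue, green, red); there is no depth.
- camera_model(name): a dict with "fx", "fy", "cx", "cy" (pixels), "pose" (4x4, takes a point from camera to world coordinates). Camera axes: x right, y down, z forward; pixel columns grow to the right and rows downward; lengths in mm; the calibration is good to about 2 mm. A picture is of the moment at which its call begins: read the wrist's pose just before it. camera_model takes no time and is no camera call; for the wrist camera it gives the pose at the moment of the call.
- job.sign_off(): hands the job in, once; it reports no verdict.
The state is a dict: "clock": time; "qpos": joint angles; "qvel": joint speeds; "joint_efforts": joint torques, N m; "eef_pos": TCP position; "tcp_rot": TCP orientation; "contact_force": force on the tool from outside, world axes, zero at the start; "wrist_torque": the same for the moment, N m; "opening": opening from 0.0 (shut) to 1.0 (fully open).
Only numpy, scipy, OpenCV 4.12 (cv2) and the standard library are available. Lean on these libraries where they do the work, as an engineer would, in place of code of your own. Each camera call takes 0.05 s, during which the arm holds its last target.

## Working session

There is one attempt and no reset: what is moved stays moved. The work goes in short steps, Python scripts to look and compute and a tool call to move; the robot and the scene stay as the last step left them, time stands still between calls to the robot, and variables do not carry over. Pictures are saved under pics/ and viewed, and the job is handed in when it is done.

Besides the shell and the picture viewer there is one more tool, called by a JSON object that holds its "method" and its "body", one argument or row to a line. arm_command: Moves the arm, as the interface text tells. Its arguments: {"type":"object","properties":{"plan":{"type":"array","items":{"type":"object","properties":{"translation":{"type":"array","items":{"type":"number"}},"twist":{"type":"number"},"gripper":{"type":"number"}}}},"squeeze":{"type":"number"}},"required":["plan"]}

```bash
mkdir -p pics; ls; python3 - <<'E'
from rig import *
import cv2,json
s=sense();print(s)
for n in("side","top"):
    cv2.imwrite(f"pics/{n}0.png",grab_frame(n));m=camera_model(n);print(n,m)
E
```

```text
pics
{'clock': 0.0, 'qpos': array([-1.29243163e+00,  3.53665509e-01,  1.63416329e+00,  1.15770355e-05,
        1.15517027e+00, -2.38728874e-03]), 'qvel': array([-0.00093802, -0.00124051,  0.00154155,  0.00031436,  0.00109252,
        0.00012178]), 'joint_efforts': array([-4.40208960e-04, -6.05254269e+01, -3.42071342e+01, -2.29026418e-04,
        9.15649754e-03,  3.52879658e-05]), 'eef_pos': array([ 173.0519135 , -600.06055583,  230.53835436]), 'tcp_rot': array([-3.14157871e+00,  1.40638338e-03, -1.29004901e+00]), 'contact_force': array([-0.42247276,  0.06482565, -0.21129903]), 'wrist_torque': array([-0.0012786 , -0.01855473,  0.02644879]), 'opening': 0.9998315824312236}
side {'fx': 515.731963321555, 'fy': 515.731963321555, 'cx': 279.8817016514153, 'cy': 206.63014399517647, 'pose': array([[-8.88709059e-01, -2.34753287e-01,  3.93810999e-01,
        -9.56938981e+01],
       [-4.58468165e-01,  4.51720810e-01, -7.65346491e-01,
         1.02209024e+03],
       [ 1.77498111e-03, -8.60720166e-01, -5.09075284e-01,
         7.81883376e+02],
       [ 0.00000000e+00,  0.00000000e+00,  0.00000000e+00,
         1.00000000e+00]])}
top {'fx': 422.52293880596403, 'fy': 422.52293880596403, 'cx': 282.23062788767794, 'cy': 205.73755023919244, 'pose': array([[-4.21854584e-03, -9.85497650e-01,  1.69636627e-01,
         2.65121262e+02],
       [-9.99990120e-01,  4.39515641e-03,  6.65611852e-04,
         4.91292988e+01],
       [-1.40153843e-03, -1.69632144e-01, -9.85506454e-01,
         1.13162172e+03],
       [ 0.00000000e+00,  0.00000000e+00,  0.00000000e+00,
         1.00000000e+00]])}
```

View pics/top0.png

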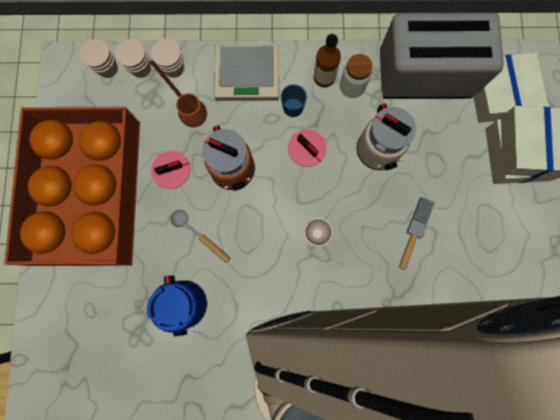

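View pics/side0.png

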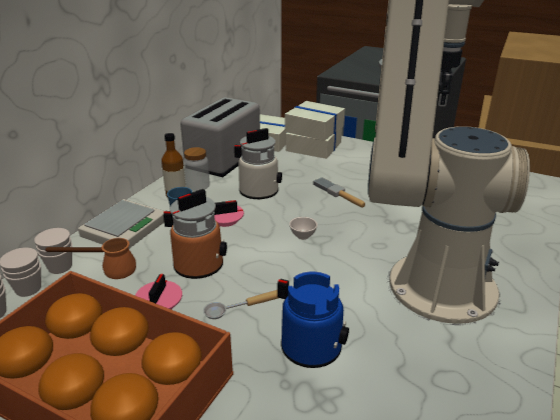

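The top view shows these possible matches:
- the copper mill with its steel lid at (222,148), which is the target
- the white spice mill's lid at (395,122)
- loose pink look-alike lids at (171,168) and (307,147)
- the blue mill, with no lid, at (175,307)

By the description I choose the copper one and will check it in a crop.

```bash
python3 - <<'E'
import cv2,numpy as np
a=cv2.imread("pics/top0.png")[110:205,185:275];b=cv2.imread("pics/side0.png")[180:285,150:240]
r=lambda i:cv2.resize(i,(400,500),interpolation=cv2.INTER_CUBIC)
cv2.imwrite("pics/crop0.png",np.hstack([r(a),r(b)]))
E
```

```text
(no output)
```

View pics/crop0.png

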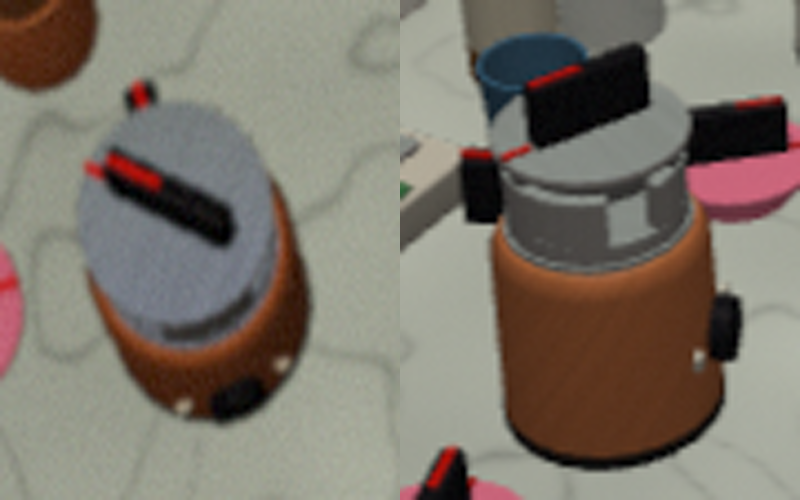

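The crop shows the copper mill's lid. Its bar and red line point up-left, with the plate line at about crop (95,168). The index block with its red line is at crop (140,95), so the lid must turn clockwise seen from above. Next I measure.

```bash
cat > h.py <<'E'
import numpy as np,cv2
def ray(m,uv,z):
    P=np.array(m["pose"]);d=P[:3,:3]@np.array([(uv[0]-m["cx"])/m["fx"],(uv[1]-m["cy"])/m["fy"],1]);o=P[:3,3]
    return o+d*(z-o[2])/d[2]
def proj(m,p):
    P=np.array(m["pose"]);c=P[:3,:3].T@(np.array(p)-P[:3,3]);return np.array([m["fx"]*c[0]/c[2]+m["cx"],m["fy"]*c[1]/c[2]+m["cy"]])
def redblobs(im,box):
    x0,y0,x1,y1=box;c=im[y0:y1,x0:x1].astype(int)
    k=((c[...,2]>120)&(c[...,1]<60)&(c[...,0]<70)).astype(np.uint8)
    n,l,s,ce=cv2.connectedComponentsWithStats(k)
    return [(s[i,4],ce[i]+[x0,y0],s[i,:4]+[x0,y0,0,0]) for i in range(1,n)]
E
python3 - <<'E'
from rig import camera_model
from h import *
for n,box in(("top",(190,115,270,170)),("side",(155,180,240,245))):
    im=cv2.imread(f"pics/{n}0.png");m=camera_model(n)
    for a,c,b in redblobs(im,box): print(n,a,c,b,[ray(m,c,z)[:2].round(1) for z in(149,166,200)])
m=camera_model("top");im=cv2.imread("pics/top0.png").astype(int)
# plate: grey-blue pixels (b>=r) 
x0,y0,x1,y1=198,125,252,180
c=im[y0:y1,x0:x1]
k=((c[...,0]-c[...,2]>8)&(c[...,0]>100)).astype(np.uint8)
k=cv2.morphologyEx(k,cv2.MORPH_OPEN,np.ones((3,3)))
ct=max(cv2.findContours(k,0,1)[0],key=cv2.contourArea)
h=cv2.convexHull(ct)
print(cv2.boundingRect(ct),cv2.contourArea(h))
pts=np.array([ray(m,p[0]+[x0,y0],166)[:2] for p in h]);print(cv2.minEnclosingCircle(pts.astype(np.float32)))
# bar
kb=(c.max(2)<60).astype(np.uint8);n,l,s,ce=cv2.connectedComponentsWithStats(kb)
for i in range(1,n):
  if s[i,4]>15: print(s[i],ce[i]+[x0,y0],ray(m,ce[i]+[x0,y0],200)[:2])
cv2.imwrite("pics/k.png",np.hstack([k,kb])*255)
E
```

```text
top 9 [215.88888889 127.55555556] [215 126   3   4] [array([628.4, 210.7]), array([622.1, 207.9]), array([609.5, 202.3])]
top 28 [214.39285714 141.96428571] [209 139  12   7] [array([591.8, 213.5]), array([586.2, 210.7]), array([574.9, 205. ])]
top 4 [206.25 142.25] [205 142   3   2] [array([591.2, 233.2]), array([585.5, 230.1]), array([574.3, 223.7])]
top 1 [248. 161.] [248 161   1   1] [array([543.8, 131.6]), array([538.9, 130.2]), array([529.3, 127.3])]
side 13 [184.         195.46153846] [179 194  11   4] [array([631.8, 132.4]), array([612.2, 156.3]), array([573.2, 204.1])]
side 5 [230. 201.] [228 201   5   1] [array([515., 103.]), array([498.6, 127.6]), array([465.8, 177. ])]
side 8 [166.875 211.875] [164 211   7   2] [array([620.2, 215.7]), array([600.9, 237.4]), array([562.5, 280.7])]
side 2 [177.5 211. ] [177 211   2   1] [array([600.3, 200.9]), array([581.6, 222.9]), array([544.2, 267. ])]
side 2 [238.5 210. ] [238 210   2   1] [array([474.2, 130.1]), array([458.9, 154.1]), array([428.3, 202. ])]
side 3 [174.33333333 212.33333333] [174 212   2   2] [array([603.2, 209.2]), array([584.4, 231.1]), array([546.9, 274.7])]
(7, 18, 40, 28) 824.0
((561.2977294921875, 186.00375366210938), 48.97218704223633)
[ 11  17  29  15 181] [225.18232044 149.00552486] [557.93201276 179.88220774]
[24 41 20  8 41] [233.09756098 170.56097561] [507.01293127 160.95939763]
[44 40 10 13 55] [248.63636364 172.12727273] [503.19303993 125.64500357]
```

```bash
cat >> h.py <<'E'
from scipy.spatial.transform import Rotation as Ro
def go(s,p,yawdeg):
    R=Ro.from_euler("xyz",s["tcp_rot"]).as_matrix()
    t=R.T@(np.array(p)-s["eef_pos"])/10
    x=R[:,0];y=np.arctan2(x[1],x[0]);tw=-(np.radians(yawdeg)-y)
    tw=(tw+np.pi)%(2*np.pi)-np.pi
    print("pos",s["eef_pos"].round(1),"yaw",round(np.degrees(y),1),"trans cm",t.round(2),"twist",round(tw,3),"t",s["clock"],"F",s["contact_force"].round(1),"open",round(s["opening"],3))
E
python3 - <<'E'
from rig import *
from h import *
go(sense(),[540,170,350],-23)
E
```

```text
pos [ 173.1 -600.1  230.6] yaw -73.9 trans cm [-63.84 -56.59 -11.85] twist -0.889 t 0.1 F [-0.7  0.7  0.1] open 0.997
```

{"method": "arm_command", "body": {
  "plan": [
    {"translation": [-2,-2,-3],"twist": -0.1,"gripper": 1},
    {"translation": [-64,-56.5,-12],"twist": -0.89,"gripper": 1},
    {"translation": [-64,-56.5,-12],"twist": -0.89,"gripper": 1},
    {"translation": [-64,-56.5,-12],"twist": -0.89,"gripper": 1},
    {"translation": [-64,-56.5,-12],"twist": -0.89,"gripper": 1}
  ]
}}

```text
clock: 0.52
eef_pos: [257.6, -423.6, 278.7]
tcp_rot: [-3.141, 0.002, -0.685]
contact_force: [0.3, 0.4, 0.6]
opening: 1.0
```

```bash
python3 - <<'E'
from rig import *
from h import *
go(sense(),[540,170,350],-23)
E
```

```text
pos [ 257.6 -423.6  278.7] yaw -39.2 trans cm [-15.66 -63.85  -7.04] twist -0.283 t 0.5167 F [0.3 0.4 0.6] open 1.0
```

{"method": "arm_command", "body": {
  "plan": [
    {"translation": [-15.7,-64,-7],"twist": -0.28,"gripper": 1},
    {"translation": [-15.7,-64,-7],"twist": -0.28,"gripper": 1},
    {"translation": [-15.7,-64,-7],"twist": -0.28,"gripper": 1},
    {"translation": [-15.7,-64,-7],"twist": -0.28,"gripper": 1},
    {"translation": [-15.7,-64,-7],"twist": -0.28,"gripper": 1}
  ]
}}

```text
clock: 0.93
eef_pos: [346.3, -236.4, 301.2]
tcp_rot: [-3.14, 0.001, -0.405]
contact_force: [1.5, 0.3, 0.2]
opening: 0.996
```

```bash
python3 - <<'E'
from rig import *
from h import *
go(sense(),[540,170,350],-23)
E
```

```text
pos [ 346.3 -236.4  301.2] yaw -23.2 trans cm [  1.79 -44.99  -4.82] twist -0.003 t 0.9333 F [1.5 0.3 0.2] open 0.996
```

{"method": "arm_command", "body": {
  "plan": [
    {"translation": [1.8,-45,-5],"twist": 0,"gripper": 1},
    {"translation": [1.8,-45,-5],"twist": 0,"gripper": 1},
    {"translation": [1.8,-45,-5],"twist": 0,"gripper": 1},
    {"translation": [1.8,-45,-5],"twist": 0,"gripper": 1},
    {"translation": [1.8,-45,-5],"twist": 0,"gripper": 1}
  ]
}}

```text
clock: 1.35
eef_pos: [435.2, -49.2, 324.6]
tcp_rot: [-3.14, 0.001, -0.405]
contact_force: [0.1, -1.1, -0.2]
opening: 1.002
```

{"method": "arm_command", "body": {
  "plan": [
    {"translation": [0.5,-25,-3],"twist": 0,"gripper": 1},
    {"translation": [0.5,-25,-3],"twist": 0,"gripper": 1},
    {"translation": [0.5,-25,-3],"twist": 0,"gripper": 1},
    {"translation": [0.5,-25,-3],"twist": 0,"gripper": 1},
    {"translation": [0.5,-25,-3],"twist": 0,"gripper": 1}
  ]
}}

```text
clock: 1.77
eef_pos: [519.9, 139.5, 349.5]
tcp_rot: [-3.14, 0.001, -0.404]
contact_force: [0.9, -1.6, 0.3]
opening: 0.999
```

```bash
python3 - <<'E'
from rig import *
from h import *
go(sense(),[540,170,350],-23)
m=camera_model("wrist");print(m)
cv2.imwrite("pics/w1.png",grab_frame("wrist"))
import pickle;pickle.dump(m,open("w1.pkl","wb"))
E
```

```text
pos [519.9 139.5 349.5] yaw -23.2 trans cm [ 0.65 -3.59 -0.05] twist -0.003 t 1.7667 F [ 0.9 -1.6  0.3] open 0.999
{'fx': 354.3534096368829, 'fy': 354.3534096368829, 'cx': 283.5895614085617, 'cy': 210.9291732169795, 'pose': array([[ 9.19271643e-01, -3.75735211e-01, -1.17314523e-01,
         5.48625109e+02],
       [-3.93620663e-01, -8.78665537e-01, -2.70202976e-01,
         2.08013731e+02],
       [-1.55545617e-03,  2.94567354e-01, -9.55629455e-01,
         4.92288798e+02],
       [ 0.00000000e+00,  0.00000000e+00,  0.00000000e+00,
         1.00000000e+00]])}
```

View pics/w1.png

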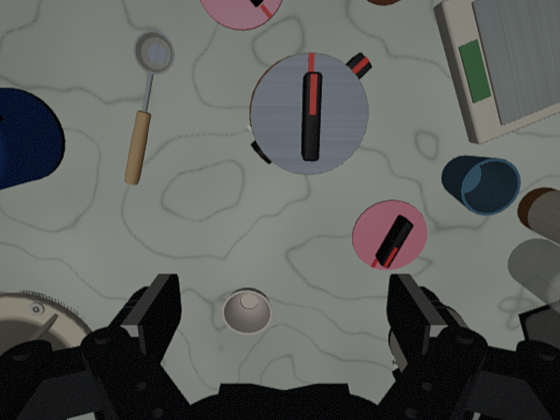

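The wrist view is clear. The plate's centre is near (310,113), its red line is at (312,62), the bar runs vertically from (312,72) to (312,160), and the index block is at (359,67).

```bash
python3 - <<'E'
from h import *
import pickle
from rig import sense
m=pickle.load(open("w1.pkl","rb"));im=cv2.imread("pics/w1.png");c=im.astype(int)
for a,ce,b in redblobs(im,(240,40,385,130)): print(a,ce,b,[ray(m,ce,z)[:2].round(1) for z in(149,166,200)])
x0,y0,x1,y1=235,40,385,190;q=c[y0:y1,x0:x1]
k=((q[...,0]-q[...,1]>8)&(q[...,0]>90)).astype(np.uint8)
k=cv2.morphologyEx(k,cv2.MORPH_OPEN,np.ones((3,3)))
ct=max(cv2.findContours(k,0,1)[0],key=cv2.contourArea)
h=cv2.convexHull(ct)
w=np.array([ray(m,p[0]+[x0,y0],166)[:2] for p in h])
cc=cv2.minEnclosingCircle(w.astype(np.float32));e=cv2.fitEllipse(w.astype(np.float32));print("plate",cc,e)
# bar: dark+red on plate
hm=np.zeros_like(k);cv2.drawContours(hm,[h],-1,1,-1)
r=(q[...,2]>110)&(q[...,1]<70)
bar=(((q.max(2)<60)|r)&(hm>0)).astype(np.uint8)
bar=cv2.morphologyEx(bar,cv2.MORPH_OPEN,np.ones((9,9)))
bc=max(cv2.findContours(bar,0,1)[0],key=cv2.contourArea)
P=np.array([ray(m,p[0]+[x0,y0],200)[:2] for p in bc]).astype(np.float32)
R=cv2.minAreaRect(P);print("bar",R)
box=cv2.boxPoints(R);i=np.argmax([np.linalg.norm(box[1]-box[0]),np.linalg.norm(box[2]-box[1])]);d=box[i+1]-box[i];print("angle",np.degrees(np.arctan2(d[1],d[0])))
E
```

```text
88 [310.86363636  62.04545455] [308  53   6  18] [array([584. , 229.9]), array([582.3, 228.8]), array([578.8, 226.6])]
94 [360.05319149  64.91489362] [352  57  17  16] [array([623.8, 210.2]), array([620.1, 210.1]), array([612.6, 209.9])]
239 [312.88702929  93.51882845] [310  74   7  40] [array([575.7, 204.2]), array([574.4, 204.4]), array([571.7, 204.8])]Traceback (most recent call last):
  File "<stdin>", line 9, in <module>
ValueError: max() iterable argument is empty
```

```bash
cat > m.py <<'E'
from h import *
import pickle
def meas(im,m,c0,zp=166):
    c=im.astype(int);x0,y0=max(c0[0]-75,0),max(c0[1]-75,0);q=c[y0:c0[1]+75,x0:c0[0]+75]
    hsv=cv2.cvtColor(im,cv2.COLOR_BGR2HSV)[y0:c0[1]+75,x0:c0[0]+75]
    k=((q[...,0]-q[...,1]>2)&(q[...,0]>75)&(q[...,0]-q[...,2]>5)).astype(np.uint8)
    k=cv2.morphologyEx(k,cv2.MORPH_OPEN,np.ones((3,3)))
    ct=max(cv2.findContours(k,0,1)[0],key=cv2.contourArea);h=cv2.convexHull(ct)
    w=np.array([ray(m,p[0]+[x0,y0],zp)[:2] for p in h])
    print("plate",cv2.minEnclosingCircle(w.astype(np.float32)),cv2.fitEllipse(w.astype(np.float32)))
    hm=np.zeros_like(k);cv2.drawContours(hm,[h],-1,1,-1)
    r=(q[...,2]>110)&(q[...,1]<70)
    bar=(((q.max(2)<60)|r)&(hm>0)).astype(np.uint8)
    bar=cv2.morphologyEx(bar,cv2.MORPH_OPEN,np.ones((9,9)))
    bc=max(cv2.findContours(bar,0,1)[0],key=cv2.contourArea)
    P=np.array([ray(m,p[0]+[x0,y0],zp+34)[:2] for p in bc]).astype(np.float32)
    R=cv2.minAreaRect(P);box=cv2.boxPoints(R);i=np.argmax([np.linalg.norm(box[1]-box[0]),np.linalg.norm(box[2]-box[1])]);d=box[i+1]-box[i]
    print("bar",R,"angle",np.degrees(np.arctan2(d[1],d[0])))
E
python3 - <<'E'
from m import *
im=cv2.imread("pics/w1.png");print(im[110,270:280],im[110,230:236])
m=pickle.load(open("w1.pkl","rb"))
meas(im,m,(310,113))
E
```

```text
[[115 108 102]
 [116 109 103]
 [116 108 102]
 [116 107 102]
 [114 106 101]
 [116 109 103]
 [117 108 104]
 [115 108 102]
 [115 108 102]
 [115 106 102]] [[122 129 123]
 [124 130 125]
 [122 128 124]
 [122 129 123]
 [121 127 123]
 [122 129 125]]
plate ((564.005615234375, 187.9932403564453), 51.76820373535156) ((564.0482788085938, 187.9780731201172), (102.92794799804688, 103.19536590576172), 16.20285415649414)
bar ((556.9534912109375, 173.89959716796875), (35.92043685913086, 14.771430015563965), 66.83428955078125) angle 66.834206
```

```bash
python3 - <<'E'
from m import *
from rig import sense
im=cv2.imread("pics/w1.png").astype(int);m=pickle.load(open("w1.pkl","rb"))
q=im[50:85,345:380];k=(q[...,2]-q[...,1]>50);v,u=np.nonzero(k)
P=np.array([ray(m,(a+345,b+50),149)[:2] for a,b in zip(u,v)]).astype(np.float32)
R=cv2.minAreaRect(P);print(R);print(cv2.fitLine(P,2,0,.01,.01).ravel())
l=cv2.fitLine(P,2,0,.01,.01).ravel();print(np.degrees(np.arctan2(l[1],l[0])))
go(sense(),[564,188,250],-23.4)
E
```

```text
((623.9439697265625, 210.2470703125), (16.270343780517578, 5.067852020263672), 21.348825454711914)
[9.3930453e-01 3.4308454e-01 6.2397668e+02 2.1031598e+02]
20.064915
pos [522.9 145.4 350.2] yaw -23.1 trans cm [ 2.11 -5.47 10.05] twist 0.006 t 1.8167 F [1.7 4.6 1.1] open 0.997
```

{"method": "arm_command", "body": {
  "plan": [
    {"translation": [2.1,-5.5,3],"twist": 0.005,"gripper": 1},
    {"translation": [2.1,-5.5,6],"twist": 0.005,"gripper": 1},
    {"translation": [2.1,-5.5,10],"twist": 0.005,"gripper": 1},
    {"translation": [2.1,-5.5,10],"twist": 0.005,"gripper": 1},
    {"translation": [2.1,-5.5,10],"twist": 0.005,"gripper": 1}
  ]
}}

```text
clock: 2.23
eef_pos: [561.9, 187.7, 247.4]
tcp_rot: [-3.14, 0.006, -0.407]
contact_force: [-0.8, -0.5, 0.8]
opening: 0.996
```

```bash
python3 - <<'E'
from m import *
from rig import *
go(sense(),[564,188,174],-23.4)
m=camera_model("wrist");im=grab_frame("wrist")
cv2.imwrite("pics/w2.png",im);pickle.dump(m,open("w2.pkl","wb"))
print(proj(m,[564,188,166]))
E
```

```text
pos [561.9 187.7 247.4] yaw -23.3 trans cm [ 0.23 -0.1   7.34] twist 0.001 t 2.2333 F [-0.8 -0.5  0.8] open 0.996
[288.24431462 216.80372464]
```

View pics/w2.png

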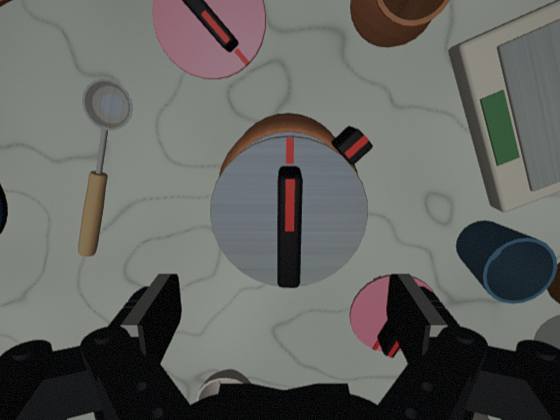

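```bash
python3 - <<'E'
from m import *
from rig import *
import m as mm
m=pickle.load(open("w2.pkl","rb"));im=cv2.imread("pics/w2.png")
src=open("m.py").read().replace("75","95").replace("q[...,0]>95","q[...,0]>75");exec(src)
meas(im,m,(290,210))
go(sense(),[564,188,174],-23.4)
E
```

```text
plate ((552.8831787109375, 207.60867309570312), 41.15531539916992) ((549.7147827148438, 205.28240966796875), (58.06949996948242, 81.73627471923828), 135.48272705078125)Traceback (most recent call last):
  File "<stdin>", line 6, in <module>
  File "<string>", line 15, in meas
ValueError: max() iterable argument is empty
```

```bash
python3 - <<'E'
from m import *
from rig import *
m=pickle.load(open("w2.pkl","rb"));im=cv2.imread("pics/w2.png")
c=im.astype(int)
x0,y0=195,115;q=c[y0:300,x0:385]
k=((q[...,0]-q[...,1]>2)&(q[...,0]>75)&(q[...,0]-q[...,2]>3)).astype(np.uint8)
k=cv2.morphologyEx(k,cv2.MORPH_OPEN,np.ones((3,3)))
k=cv2.morphologyEx(k,cv2.MORPH_CLOSE,np.ones((17,17)))
ct=max(cv2.findContours(k,0,1)[0],key=cv2.contourArea)
w=np.array([ray(m,p[0]+[x0,y0],166)[:2] for p in cv2.convexHull(ct)]).astype(np.float32)
print(cv2.minEnclosingCircle(w),cv2.fitEllipse(w),cv2.boundingRect(ct))
for a,ce,b in redblobs(im,(240,120,385,240)): print(a,ce,[ray(m,ce,z)[:2].round(1) for z in(149,166,200)])
E
```

```text
((565.0535888671875, 191.9479217529297), 51.240455627441406) ((566.8899536132812, 199.2599639892578), (83.3272705078125, 101.58493041992188), 85.62774658203125) (17, 17, 154, 123)
188 [356.2393617  146.39893617] [array([623.6, 210.7]), array([621.4, 213.8]), array([616.8, 220.2])]
156 [289.63461538 150.31410256] [array([581.4, 226. ]), array([582.1, 228.1]), array([583.5, 232.3])]
451 [289.33037694 204.81374723] [array([566.1, 190.8]), array([567.9, 195.4]), array([571.5, 204.5])]
```

{"method": "arm_command", "body": {
  "plan": [
    {"translation": [0.2,-0.1,3],"twist": 0,"gripper": 1},
    {"translation": [0.2,-0.1,5.5],"twist": 0,"gripper": 1},
    {"translation": [0.2,-0.1,7.2],"twist": 0,"gripper": 1},
    {"translation": [0.2,-0.1,7.4],"twist": 0,"gripper": 1},
    {"translation": [0.2,-0.1,7.4],"twist": 0,"gripper": 1}
  ]
}}

```text
clock: 2.7
eef_pos: [566.0, 187.8, 177.9]
tcp_rot: [-3.136, 0.001, -0.408]
contact_force: [-0.8, 1.1, -0.1]
opening: 1.003
```

```bash
python3 - <<'E'
from m import *
from rig import *
go(sense(),[564.3,188,172],-23.4)
cv2.imwrite("pics/w3.png",grab_frame("wrist"))
E
```

```text
pos [566.  187.8 177.9] yaw -23.4 trans cm [-0.16  0.05  0.59] twist -0.0 t 2.7 F [-0.8  1.1 -0.1] open 1.003
```

View pics/w3.png

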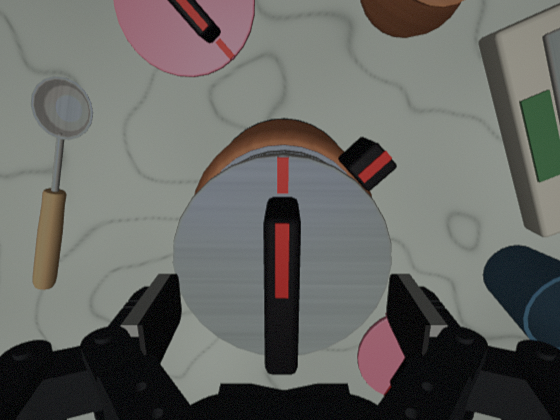

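The bar stands centred between the open pads: bar x≈282, pad midpoint ≈284. I go down the last few millimetres and close gently.

{"method": "arm_command", "body": {
  "plan": [
    {"translation": [-0.15,0,0.6],"twist": 0,"gripper": 1},
    {"translation": [-0.15,0,0.6],"twist": 0,"gripper": 0.5},
    {"translation": [-0.15,0,0.6],"twist": 0,"gripper": 0.1},
    {"translation": [-0.15,0,0.6],"twist": 0,"gripper": 0.1},
    {"translation": [-0.15,0,0.6],"twist": 0,"gripper": 0.1}
  ],
  "squeeze": 25
}}

```text
clock: 3.17
eef_pos: [565.4, 188.8, 173.2]
tcp_rot: [-3.135, -0.0, -0.408]
contact_force: [-0.4, -1.0, 0.1]
opening: 0.456
```

{"method": "arm_command", "body": {
  "plan": [
    {"translation": [0,0,0],"twist": 0,"gripper": 0.05},
    {"translation": [0,0,0],"twist": 0,"gripper": 0.05},
    {"translation": [0,0,0],"twist": 0,"gripper": 0.05},
    {"translation": [0,0,0],"twist": 0,"gripper": 0.05},
    {"translation": [0,0,0],"twist": 0,"gripper": 0.05}
  ]
}}

```text
clock: 3.58
eef_pos: [565.5, 188.9, 173.4]
tcp_rot: [-3.135, -0.001, -0.408]
contact_force: [-0.7, 0.9, 2.8]
opening: 0.159
```

{"method": "arm_command", "body": {
  "plan": [
    {"translation": [0,0,0],"twist": 0.07,"gripper": 0.05},
    {"translation": [0,0,0],"twist": 0.15,"gripper": 0.05},
    {"translation": [0,0,0],"twist": 0.23,"gripper": 0.05},
    {"translation": [0,0,0],"twist": 0.31,"gripper": 0.05},
    {"translation": [0,0,0],"twist": 0.39,"gripper": 0.05}
  ]
}}

```text
clock: 4.0
eef_pos: [565.7, 189.0, 173.5]
tcp_rot: [-3.135, 0.002, -0.802]
contact_force: [0.1, 0.9, 1.7]
opening: 0.159
```

```bash
python3 - <<'E'
from m import *
from rig import *
s=sense();go(s,[565,188.5,173],-23.4-46);print(s["wrist_torque"].round(2))
E
```

```text
pos [565.7 189.  173.5] yaw -46.0 trans cm [-0.01  0.09  0.05] twist 0.409 t 4.0 F [0.1 0.9 1.7] open 0.159
[ 0.06 -0.02  0.07]
```

{"method": "arm_command", "body": {
  "plan": [
    {"translation": [0,0,0],"twist": 0.08,"gripper": 0.05},
    {"translation": [0,0,0],"twist": 0.16,"gripper": 0.05},
    {"translation": [0,0,0],"twist": 0.25,"gripper": 0.05},
    {"translation": [0,0,0],"twist": 0.33,"gripper": 0.05},
    {"translation": [0,0,0],"twist": 0.41,"gripper": 0.05}
  ]
}}

```text
clock: 4.42
eef_pos: [565.4, 188.9, 173.0]
tcp_rot: [-3.137, 0.005, -1.216]
contact_force: [0.7, 0.1, -1.3]
opening: 0.16
```

```bash
python3 - <<'E'
from m import *
from rig import *
s=sense();go(s,[565,188.5,173],-23.4-46);print(s["wrist_torque"].round(2))
m=camera_model("wrist");im=grab_frame("wrist")
cv2.imwrite("pics/w4.png",im);pickle.dump(m,open("w4.pkl","wb"))
E
```

```text
pos [565.4 188.9 173. ] yaw -69.7 trans cm [ 0.03  0.05 -0.  ] twist -0.005 t 4.4167 F [ 0.7  0.1 -1.3] open 0.16
[ 0.02 -0.    0.02]
```

View pics/w4.png

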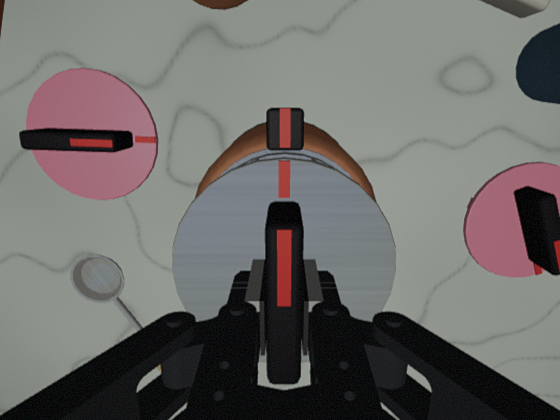

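The lid's red line (285,180) and the block's line (285,128) are now in line. Next I lower with the grip held.

{"method": "arm_command", "body": {
  "plan": [
    {"translation": [0,0,0.2],"twist": 0,"gripper": 0.05},
    {"translation": [0,0,0.4],"twist": 0,"gripper": 0.05},
    {"translation": [0,0,0.6],"twist": 0,"gripper": 0.05},
    {"translation": [0,0,0.8],"twist": 0,"gripper": 0.05},
    {"translation": [0,0,0.9],"twist": 0,"gripper": 0.05}
  ]
}}

```text
clock: 4.88
eef_pos: [565.1, 189.0, 163.5]
tcp_rot: [-3.138, 0.005, -1.221]
contact_force: [-3.9, 0.4, 6.0]
opening: 0.159
```

```bash
python3 - <<'E'
from m import *
from rig import *
s=sense();go(s,[565,188.5,163],-23.4-46);print(s["wrist_torque"].round(2))
m=camera_model("wrist");im=grab_frame("wrist")
cv2.imwrite("pics/w5.png",im)
E
```

```text
pos [565.1 189.  163.5] yaw -69.9 trans cm [0.04 0.03 0.05] twist -0.009 t 4.8833 F [-3.9  0.4  6. ] open 0.159
[-0.04  0.34  0.03]
```

View pics/w5.png

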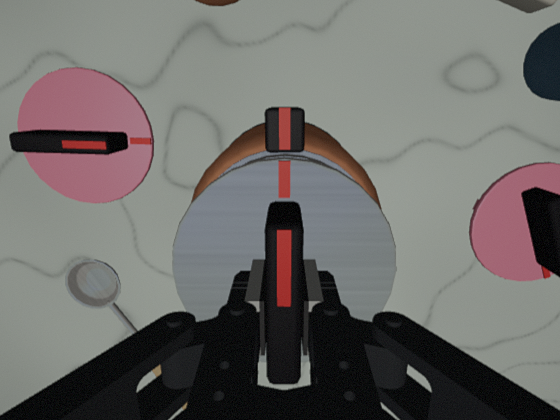

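The lid keeps its place in the wrist picture while the background grew, so it went down with the gripper, about 9.5 mm at 6 N. I release it and rise.

{"method": "arm_command", "body": {
  "plan": [
    {"translation": [0,0,0],"twist": 0,"gripper": 0.6},
    {"translation": [0,0,0],"twist": 0,"gripper": 0.8},
    {"translation": [0,0,0],"twist": 0,"gripper": 0.8},
    {"translation": [0,0,0],"twist": 0,"gripper": 0.8},
    {"translation": [0,0,0],"twist": 0,"gripper": 0.8}
  ]
}}

```text
clock: 5.35
eef_pos: [565.3, 189.0, 163.8]
tcp_rot: [-3.137, 0.005, -1.221]
contact_force: [0.4, -0.1, 0.9]
opening: 0.8
```

{"method": "arm_command", "body": {
  "plan": [
    {"translation": [0,0,-1],"twist": 0,"gripper": 0.8},
    {"translation": [0,0,-3],"twist": 0,"gripper": 0.8},
    {"translation": [0,0,-6],"twist": 0,"gripper": 0.8},
    {"translation": [0,0,-9],"twist": 0,"gripper": 0.8},
    {"translation": [0,0,-11],"twist": 0,"gripper": 0.8}
  ]
}}

```text
clock: 5.77
eef_pos: [565.8, 188.6, 277.6]
tcp_rot: [-3.134, 0.005, -1.221]
contact_force: [1.5, 0.3, -0.4]
opening: 0.804
```

```bash
python3 - <<'E'
from m import *
from rig import *
s=sense();go(s,[565,188.5,163],-23.4-46)
m=camera_model("wrist");im=grab_frame("wrist")
cv2.imwrite("pics/w6.png",im)
for a,ce,b in redblobs(im,(220,80,350,260)): print(a,ce,[ray(m,ce,z)[:2].round(1) for z in(149,156,190)])
b=grab_frame("side");cv2.imwrite("pics/side6.png",b)
o=cv2.imread("pics/side0.png");ms=camera_model("side")
for i in(o,b): print([(a,c.round(1)) for a,c,_ in redblobs(i,(155,180,240,245))],"white",[(a,c.round(1)) for a,c,_ in redblobs(i,(230,125,285,170))])
r=lambda i,y0,y1,x0,x1:cv2.resize(i[y0:y1,x0:x1],(390,290),interpolation=2)
cv2.imwrite("pics/cmp6.png",np.vstack([np.hstack([r(i,180,285,150,240),r(i,125,200,225,290)]) for i in(o,b)]))
E
```

```text
pos [565.8 188.6 277.6] yaw -69.9 trans cm [ 0.03  0.16 11.45] twist -0.009 t 5.7667 F [ 1.5  0.3 -0.4] open 0.804
7 [283.71428571 108.28571429] [array([631.7, 212.9]), array([631.7, 212.9]), array([632.2, 212.9])]
1 [281. 111.] [array([629.2, 214.1]), array([629.3, 214.1]), array([630. , 213.9])]
1 [281. 113.] [array([627.8, 213.7]), array([628. , 213.6]), array([628.9, 213.5])]
3 [284.33333333 112.66666667] [array([628.9, 211.4]), array([629.1, 211.5]), array([629.8, 211.6])]
1 [281. 115.] [array([626.5, 213.2]), array([626.7, 213.2]), array([627.8, 213.1])]
2 [281.  117.5] [array([624.8, 212.6]), array([625.1, 212.6]), array([626.3, 212.6])]
1 [283. 117.] [array([625.6, 211.3]), array([625.9, 211.3]), array([627. , 211.5])]
1 [285. 117.] [array([626.2, 209.9]), array([626.4, 210. ]), array([627.5, 210.3])]
1 [281. 120.] [array([623.1, 211.9]), array([623.4, 212. ]), array([624.9, 212.1])]
1 [285. 121.] [array([623.5, 208.9]), array([623.7, 209. ]), array([625.2, 209.5])]
1 [281. 123.] [array([621.1, 211.2]), array([621.4, 211.3]), array([623.2, 211.5])]
1 [283. 124.] [array([620.9
[... 626 characters left out ...]
184. , 195.5])), (np.int32(5), array([230., 201.])), (np.int32(8), array([166.9, 211.9])), (np.int32(2), array([177.5, 211. ])), (np.int32(2), array([238.5, 210. ])), (np.int32(3), array([174.3, 212.3]))] white [(np.int32(1), array([255., 130.])), (np.int32(3), array([250., 131.])), (np.int32(2), array([244.5, 143. ])), (np.int32(5), array([237., 145.]))]
[(np.int32(12), array([183.5, 196.3])), (np.int32(5), array([230., 201.])), (np.int32(6), array([174.5, 208. ])), (np.int32(7), array([166.4, 211.9])), (np.int32(2), array([238.5, 210. ]))] white [(np.int32(1), array([255., 130.])), (np.int32(3), array([250., 131.])), (np.int32(2), array([244.5, 143. ])), (np.int32(5), array([237., 145.]))]
```

View pics/w6.png

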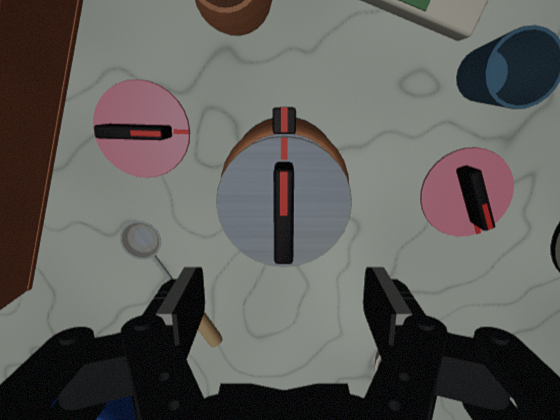

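View pics/cmp6.png

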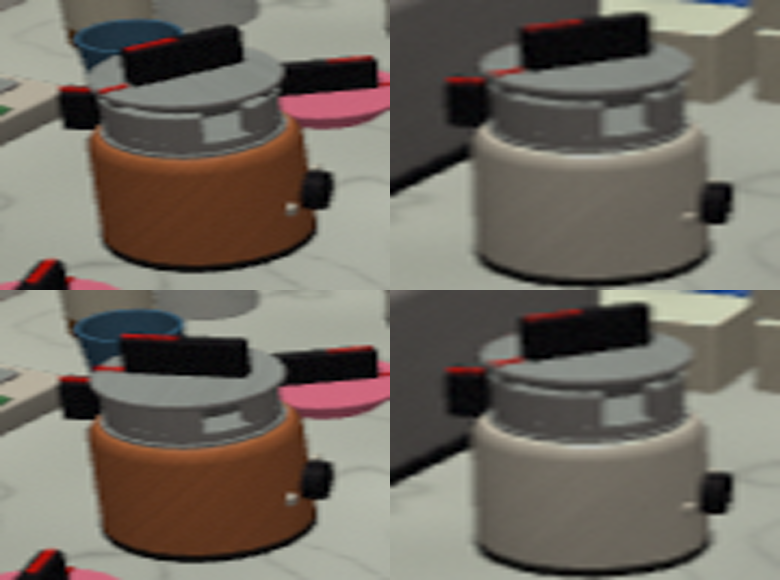

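```bash
python3 - <<'E'
from m import *
from rig import *
ms=camera_model("side")
for z in(190,195,200): print(z,ray(ms,(183.5,196.3),z)[:2].round(1))
print(sense()["contact_force"].round(1),sense()["clock"]);print(job.sign_off())
E
```

```text
190 [583.3 193.8]
195 [577.6 200.8]
200 [571.8 207.8]
[ 0.5  0.3 -0.2] 5.8667
the job is handed in; nothing more can be done
None
```

The copper nut mill's lid is home on its bowl and let go, and the job was handed in at about 5.9 s. I gripped its bar, turned it about 46° clockwise until its red line met the index block, lowered it while held (about 9.5 mm, 6 N), opened the gripper and rose clear.

**Last checks:**
- **Red lines:** in the wrist picture the lid's line and the block's line agree within a pixel or two.
- **Height:** the red strip on the bar falls at (583,194) from the side camera and (580,194.5) from the wrist camera when its height is taken as 190 mm, which is the home height. At 200 mm, the lid's starting height, the side view puts it about 13 mm off. The side picture shows the plate lower on the bowl.
- **White spice mill:** its lid's red pixels are exactly where they were at the start, and it still sits up on its lugs.
- **Gripper:** it stands about 90 mm above the lid with no contact force beyond sensor noise.

**Checks that failed:** one plate-outline fit in the second wrist picture failed because the colour mask was incomplete. I relied on the first fit and the red-line positions instead, which agreed within about 1 mm. I did not measure the lid's level or centring on the bowl after release; I judged them only from the pictures.

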